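# Index the sample turret to the scanner post

### The job

The small rotary turret on the bench carries a petri dish and is locked by a spring plunger with a black knob. Pull the plunger up by its knob, turn the turret until the dish stands at the tall post (not the low one), and let the plunger drop fully home in the slot there, leaving the dish seated in its nest.

Things in the scene. Friction and masses are not known exactly. Their poses are not given: they have to be found in the camera images.
- knob_center (a point): Centre of the plunger's black ribbed upright knob: 30 mm diameter, 30 mm high, centre 81 mm above the bench when home. It stands on the turret's arm (30 mm wide, top at 46 mm; boss under the knob 25 mm wide, top at 60 mm), 90 mm from the turret's vertical axis, opposite the dish. It spins freely about its own axis, so the gripper may keep its heading or turn with the arm.
- plunger (a joint): Lift of the spring plunger in m: 0 = home (pin in a slot), 0.024 = upper stop. It slides only up and down. The pin clears the sector when lifted 0.014; turn at about 0.018. Spring and weight pull it down with about 5 to 8 N; let go, it drops by itself to 0 over a slot, or rests on the sector at about 0.014 between slots.
- index_base: Turret's fixed grey base; origin at bench height on its vertical axis. Its dark steel sector has 3 radial slots on a 90 mm radius about the axis: the middle one (frame -x; the pin starts there) and one 45 degrees to either side. Chamfers draw in a pin let down within about 8 mm of a slot's centre. Once unlocked the arm turns easily, up to 57 degrees either way from the middle.
- dish_center (a point): Centre (half-way up) of the petri dish, 60 mm diameter, 14 mm high, lying loose between four low lugs in the nest on the turret's arm, 95 mm from the turret's axis on the side opposite the knob; underside 46 mm above the bench.
- tall_post_top (a point): Top centre of the tall round white post (44 mm diameter, 120 mm high, black band), fixed 170 mm from the turret's axis, 45 degrees left or right of the dish's starting direction; a low post (45 mm high) stands on the other side. When indexed to it, knob, axis, dish and tall post lie in one line in that order, the pin over a slot.
Not all that is in view belongs to the job. Leave any yellow look-alike of the part that bears tall_post_top alone.

How it is judged:
By the outcome, as a careful person would: the job done as asked, in the order asked, and still so for the second after the job is handed in, with the robot touching nothing.
It also fails if it takes over 32 s, if anything falls off the work surface, if the arm or the gripper's body presses on something with over 40 N, if the wrist force passes 120 N, or if a joint passes its speed limit or range.

### The arm

A 6-joint arm with a two-finger parallel gripper is mounted at the origin on a cart in front of the work surface, level with it; the furniture and walls round the work are solid. World frame = base frame: x ahead of the robot, y to its left, z up, the work surface at z = 0. Lengths are in mm, angles in rad, forces in N, time in s.
With the tool pointing down it reaches from about 275 to 750 mm from the base axis. Payload 10.2 kg.
Tool frame: the origin (TCP) lies midway between the tips of the shut fingers; the grasp point (between the pads) lies 19 mm behind it; z points along the fingers, y is the line along which they close (so a half turn about z gives the same grasp; the last joint's range is limited). The gripper opens to 85 mm and grips with 20 to 120 N. Pads are 22 mm wide; open, the fingers measure 114 mm over their backs; the gripper's body (76 mm by 85 mm) begins 54 mm behind the grasp point. The pads swing forward as they close: fully open they stand 13 mm farther back than shut.
Start: joints at [-1.551, 0.313, 1.498, -0, 1.331, -0.223], TCP at [126.208, -509.61, 231.294] pointing down, gripper open.
Joint ranges: [-2.94, 2.94], [-0.97, 2.17], [0.19, 2.56], [-1.23, 4.37], [0.02, 3.11], [-2.88, 2.88]. Speed limits (rad/s): [2.39, 2.39, 3.01, 3.14, 3.14, 3.14].

### API

Orientations are given as a unit quaternion [w, x, y, z].
In Python, from rig import sense, capture, finish_job, find_in, place_of gives the robot as it stands. The module is installed in compiled form; this text tells all that it offers.
- The arm moves only by the shell command python3 -m jog 'ROWS' [FORCE]. ROWS is JSON, a list of rows, each an object of numbers: "tx", "ty", "tz": the shift along the tool's x, y, z in mm; "ax", "ay", "az": the turn, a rotation vector about the tool's x, y, z in rad; "jaw": the closure, from -1 (fully open) to 1 (shut), so that 0 is half open. In form: [{"tx": .., "ty": .., "tz": .., "ax": .., "ay": .., "az": .., "jaw": ..}, ...]. A call has 1 to 5 rows; each row shifts and turns the commanded pose from where the row before left it, along the tool's axes as they then stand; what a row does not reach is not made up. A row lasts 1/8 s, in which the tool goes at most 62.5 mm and 10.7 degrees, less where a joint would pass 70% of its speed; a pose out of reach is approached as far as the arm can. A call with a gripper value outside its range is refused whole. The fingers move at their own pace and stop on an object; FORCE is the grip in N (left out, the last holds). Time passes only in rows, so rows that do not move let the fingers close. It gives the time, the measured TCP pose, the force, the opening and the grip force at its end, in the units of the state.
- sense(): the state, without advancing time (a new reading comes with each control period).
- capture(name): name is "scene" or "side" or "wrist"; returns a dict with "color" (384x512x3 uint8, red, green, blue), "depth" (384x512 float32, mm along the optical axis (not along the pixel's ray), 0 where there is no reading), "fx", "fy", "cx", "cy" (pixels), "camera_from_world" (4x4, takes a point from world to camera coordinates); the wrist camera has in their place "mount" (4x4, takes a point from camera to tool coordinates, whose origin is the TCP and whose axes are the flange's). Camera axes: x right, y up, looking along -z (the intrinsics and any distortion apply to the point x, -y, -z); pixel columns grow to the right and rows downward; lengths in mm; the calibration is good to about 2 mm. A picture is of the moment at which its call begins: read the wrist's pose just before it.
- finish_job(): hands the job in; it is judged then, once.
Trained networks look in the newest picture that a camera, given by its name, has taken for a name from the list of things; names that differ only in an ending like _2 or _b are one class to them, and where a whole thing is asked for, a point or a joint stands for the part that bears it (a point fixed in the world has none). Each returns a list of dicts, best first, with "conf" (0 to 1); they miss things now and then, are a little off and sometimes report something else, mostly with a low value. They report only what shows in the picture. A call takes as long as a camera call. They do not tell look-alikes from the thing itself.
- find_in(query, camera): "centre" ([column, row] in pixels, amid what is visible of it).
- place_of(query, camera): "centre" ([column, row] in pixels: a listed point, or the origin of a listed thing).
The state is a dict: "time_s": time; "joints": joint angles; "dq": joint speeds; "tau": joint torques, N m; "eef_pos": TCP position; "ee_rot": TCP orientation; "force": force on the tool from outside, world axes, zero at the start; "wrist_torque": the same for the moment, N m; "grip_width": opening from 0.0 (shut) to 1.0 (fully open); "grip_force": force on a finger pad.
Only numpy, scipy, OpenCV 4.12 (cv2) and the standard library are available. Lean on these libraries where they do the work, as an engineer would, in place of code of your own. Each camera call takes 0.05 s, during which the arm holds its last target. There are 200 camera calls.

## Working session

There is one attempt and no reset: what is moved stays moved. The work goes in short steps, Python scripts to look and compute and a shell command to move; the robot and the scene stay as the last step left them, time stands still between calls to the robot, and variables do not carry over. Pictures are saved under pics/ and viewed, at most 10 in all, crops included, and the job is handed in when it is done.

```bash
mkdir -p pics
cat > h.py <<'E'
import numpy as np, cv2
from rig import sense, capture, find_in, place_of
def save(c,n): cv2.imwrite('pics/'+n,c["color"][:,:,::-1])
def cfw(c,s=None):
    if "camera_from_world" in c: return np.array(c["camera_from_world"])
    from scipy.spatial.transform import Rotation as R
    T=np.eye(4);q=s["ee_rot"];T[:3,:3]=R.from_quat([q[1],q[2],q[3],q[0]]).as_matrix();T[:3,3]=s["eef_pos"]
    return np.linalg.inv(T@np.array(c["mount"]))
def ray(c,px,s=None):
    M=np.linalg.inv(cfw(c,s));d=np.array([(px[0]-c["cx"])/c["fx"],-(px[1]-c["cy"])/c["fy"],-1])
    return M[:3,3],M[:3,:3]@d
def atz(c,px,z,s=None):
    o,d=ray(c,px,s);return o+d*(z-o[2])/d[2]
def dep(c,px,s=None):
    o,d=ray(c,px,s);return o+d*c["depth"][int(round(px[1])),int(round(px[0]))]
E
python3 - <<'E'
from h import *
np.set_printoptions(precision=1,suppress=True)
print(sense())
Z=dict(knob_center=81,dish_center=53,tall_post_top=120,index_base=0)
ims=[]
for n in("scene","side"):
    c=capture(n);ims.append(c["color"]);print(n,[k for k in c])
    for q,z in Z.items():
        for r in place_of(q,n)[:3]: print(q,np.round(r["conf"],2),np.array(r["centre"]),atz(c,r["centre"],z),dep(c,r["centre"]))
    save(c,n+'0.png')
E
```

```text
{'time_s': 0.0, 'joints': array([-1.6,  0.3,  1.5,  0. ,  1.3, -0.2]), 'dq': array([ 0., -0.,  0.,  0.,  0.,  0.]), 'tau': array([  0. , -41.2, -26. ,   0. ,   0. ,   0. ]), 'eef_pos': array([ 126.2, -509.3,  230.8]), 'ee_rot': array([-0. ,  1. ,  0.1,  0. ]), 'force': array([-0. ,  0.1, -0.2]), 'wrist_torque': array([ 0., -0., -0.]), 'grip_force': 0.0, 'grip_width': 0.9982985407348066}
scene ['color', 'depth', 'fx', 'fy', 'cx', 'cy', 'camera_from_world']
knob_center 0.78 [207.6 212.4] [482.6  63.2  81. ] [477.4  50.7  87.7]
dish_center 0.7 [295.  220.7] [652.8  -5.   53. ] [653.8  -3.7  52.2]
tall_post_top 0.91 [298.3 171.7] [720.9  89.1 120. ] [721.7  90.3 119.5]
tall_post_top 0.77 [233.5 158. ] [629.7 240.2 120. ] [630.7 242.1 119.3]
index_base 0.7 [249.1 244.8] [562.2  30.5   0. ] [545.7   0.5  20.5]
side ['color', 'depth', 'fx', 'fy', 'cx', 'cy', 'camera_from_world']
knob_center 0.76 [220.6 193.8] [492.7  64.7  81. ] [488.   49.7  91.3]
dish_center 0.91 [296.2 204.5] [650.9  -3.4  53. ] [651.9  -1.8  51.7]
tall_post_top 0.77 [303.9 153. ] [723.2 102.5 120. ] [723.4 102.8 119.8]
tall_post_top 0.64 [247.5 137.1] [628.4 238.6 120. ] [628.4 238.7 120. ]
index_base 0.76 [254.7 225.1] [559.8  25.4   0. ] [548.5  -1.5  22.5]
```

View pics/scene0.png

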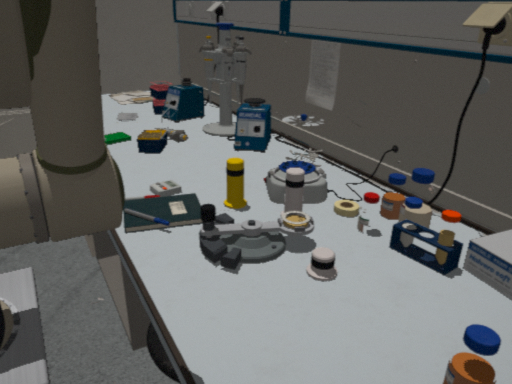

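View pics/side0.png

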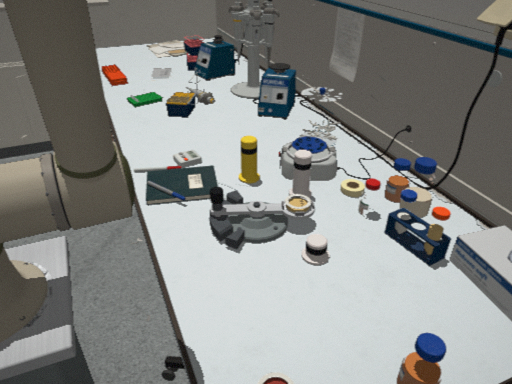

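The white tall post is at about scene (295,190), world (722,95). The yellow one at (235,185) is the look-alike. The knob is at (208,215), the dish at (296,222) and the low post at (322,262). The geometry fits an axis near (564,32), which means turning +45° (counter-clockwise) and moving the knob from about (481,66) to about (481,-3).

```bash
cat >> h.py <<'E'
def totool(s,dw):
    from scipy.spatial.transform import Rotation as R
    q=s["ee_rot"];return R.from_quat([q[1],q[2],q[3],q[0]]).inv().apply(dw)
E
python3 - <<'E'
from h import *
s=sense();t=totool(s,np.array([484,65,190])-s["eef_pos"]);print(t,t/12,totool(s,[1,0,0]))
c=capture("wrist");print(c["mount"])
E
```

```text
[ 485.43935816 -471.72447026   41.31247509] [ 40.45327985 -39.31037252   3.44270626] [ 9.70675177e-01  2.40394886e-01 -7.59241050e-06]
[[ 7.18240764e-05  9.57605417e-01  2.88083078e-01  7.46229299e+01]
 [ 9.99999927e-01 -1.77183937e-04  3.39652808e-04 -5.49661469e-01]
 [ 3.76297063e-04  2.88083033e-01 -9.57605360e-01 -1.42708473e+02]
 [ 0.00000000e+00  0.00000000e+00  0.00000000e+00  1.00000000e+00]]
```

```bash
python3 -m jog '[{"tx":34,"ty":-33,"jaw":-1},{"tx":34,"ty":-33},{"tx":34,"ty":-33},{"tx":34,"ty":-33},{"tx":34,"ty":-33}]'; python3 -m jog '[{"tx":34,"ty":-33},{"tx":34,"ty":-33},{"tx":34,"ty":-33},{"tx":34,"ty":-33},{"tx":34,"ty":-33}]'
python3 - <<'E'
from h import *
s=sense();print(s["joints"],totool(s,np.array([484,65,190])-s["eef_pos"]))
E
```

```text
[-1.55140975e+00  3.12887926e-01  1.49769285e+00  4.64444504e-06
  1.33100447e+00 -2.23424285e-01] [ 485.45518574 -471.73242902   41.30051383]schema error: expected keys tx, ty, tz, ax, ay, az, jaw
schema error: expected keys tx, ty, tz, ax, ay, az, jaw
```

```bash
python3 -m jog '[{"tx":34,"ty":-33,"tz":0,"ax":0,"ay":0,"az":0,"jaw":-1},{"tx":34,"ty":-33,"tz":0,"ax":0,"ay":0,"az":0,"jaw":-1},{"tx":34,"ty":-33,"tz":0,"ax":0,"ay":0,"az":0,"jaw":-1},{"tx":34,"ty":-33,"tz":0,"ax":0,"ay":0,"az":0,"jaw":-1},{"tx":34,"ty":-33,"tz":0,"ax":0,"ay":0,"az":0,"jaw":-1}]'; python3 -m jog '[{"tx":34,"ty":-33,"tz":0,"ax":0,"ay":0,"az":0,"jaw":-1},{"tx":34,"ty":-33,"tz":0,"ax":0,"ay":0,"az":0,"jaw":-1},{"tx":34,"ty":-33,"tz":0,"ax":0,"ay":0,"az":0,"jaw":-1},{"tx":34,"ty":-33,"tz":0,"ax":0,"ay":0,"az":0,"jaw":-1},{"tx":34,"ty":-33,"tz":0,"ax":0,"ay":0,"az":0,"jaw":-1}]'
python3 - <<'E'
from h import *
s=sense();print(s["joints"],totool(s,np.array([484,65,190])-s["eef_pos"]))
E
```

```text
time_s: 1.18
eef_pos: [252.2, -307.2, 231.4]
ee_rot: [0.0, 0.993, 0.121, 0.0]
force: [0.1, -0.8, -0.2]
grip_width: 1.003
grip_force: 0.0
time_s: 1.8
eef_pos: [377.6, -106.1, 231.5]
ee_rot: [0.0, 0.993, 0.121, 0.0]
force: [-0.1, -1.2, 0.0]
grip_width: 0.999
grip_force: 0.0
[-5.75084501e-01  1.26418714e-02  1.85437803e+00 -1.42908723e-06
  1.27378722e+00  7.52996736e-01] [ 144.42710355 -140.55437387   41.52602005]
```

```bash
python3 -m jog '[{"tx":36,"ty":-35,"tz":8,"ax":0,"ay":0,"az":0,"jaw":-1},{"tx":36,"ty":-35,"tz":8,"ax":0,"ay":0,"az":0,"jaw":-1},{"tx":36,"ty":-35,"tz":8,"ax":0,"ay":0,"az":0,"jaw":-1},{"tx":36,"ty":-35,"tz":8,"ax":0,"ay":0,"az":0,"jaw":-1},{"tx":0,"ty":0,"tz":8,"ax":0,"ay":0,"az":0,"jaw":-1}]'
python3 - <<'E'
from h import *
np.set_printoptions(precision=1,suppress=True)
s=sense();c=capture("wrist");save(c,"w1.png");print(s["eef_pos"])
for q,z in dict(knob_center=81,dish_center=53,tall_post_top=120,index_base=0).items():
    for r in place_of(q,"wrist")[:2]: print(q,np.round(r["conf"],2),np.array(r["centre"]),atz(c,r["centre"],z,s),dep(c,r["centre"],s))
E
```

```text
time_s: 2.42
eef_pos: [483.7, 65.2, 190.7]
ee_rot: [-0.0, 0.992, 0.123, -0.0]
force: [-0.8, -0.2, 0.8]
grip_width: 1.001
grip_force: 0.0
[483.7  65.2 190.7]
knob_center 0.79 [255.8 188.6] [482.8  67.1  81. ] [487.1  68.1  95.9]
index_base 0.55 [310.4  92.9] [570.5  32.7   0. ] [568.3  40.6  51.2]
```

View pics/w1.png

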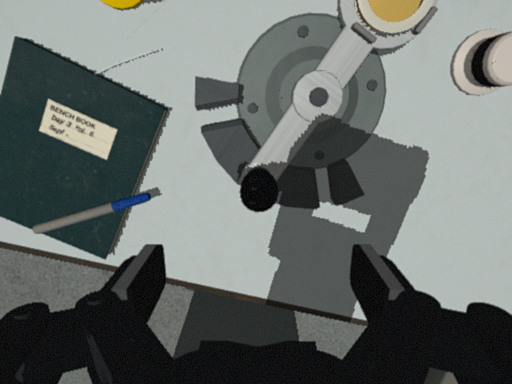

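The knob is at (260,189), the turret hub at (318,96) and the dish at top right, with the low post at (490,60). The fingers straddle the knob's column. Next I refine the knob and axis positions from depth.

Run:
```python
from h import *
np.set_printoptions(precision=1,suppress=True)
s=sense();c=capture("wrist")
P=np.array([dep(c,(u,v),s) for v in range(155,225) for u in range(230,295)])
k=P[(P[:,2]>91)&(P[:,2]<101)];mn,mx=np.percentile(k,2,0),np.percentile(k,98,0);print(len(k),k.mean(0),mn,mx,(mn+mx)/2)
print("hub",atz(c,(318,96),51,s),dep(c,(318,96),s))
K=np.r_[(mn+mx)[:2]/2,0]
print(s["eef_pos"],totool(s,np.r_[K[:2],68]-s["eef_pos"]))
```

```text
1084 [483.7  65.   95.7] [469.8  51.5  92.1] [496.7  78.2  97.2] [483.3  64.9  94.6]
hub [566.5  29.7  51. ] [566.3  30.8  57. ]
[482.9  62.1 191.7] [  1.   -2.7 123.7]
```

```bash
python3 -m jog '[{"tx":1,"ty":-2,"tz":30,"ax":0,"ay":0,"az":0,"jaw":-1},{"tx":0,"ty":0,"tz":30,"ax":0,"ay":0,"az":0,"jaw":-1},{"tx":0,"ty":0,"tz":20,"ax":0,"ay":0,"az":0,"jaw":-1},{"tx":0,"ty":0,"tz":0,"ax":0,"ay":0,"az":0,"jaw":-1}]'
python3 - <<'E'
from h import *
np.set_printoptions(precision=1,suppress=True)
for i in range(3):
    s=sense();c=capture("wrist");print(s["eef_pos"],s["force"],totool(s,np.array([483.5,65,68])-s["eef_pos"]))
E
```

```text
time_s: 3.22
eef_pos: [482.9, 64.6, 110.8]
ee_rot: [-0.0, 0.993, 0.121, -0.001]
force: [-0.2, -0.2, 0.6]
grip_width: 0.996
grip_force: 0.0
[482.9  64.6 110.8] [-0.2 -0.2  0.6] [ 0.7 -0.3 42.8]
[483.6  64.6 111.8] [ 0.3 -0.7  0.5] [-0.  -0.4 43.8]
[483.9  64.7 112.3] [ 0.  -0.8  0.4] [-0.4 -0.4 44.3]
```

```bash
python3 -m jog '[{"tx":0,"ty":0,"tz":22,"ax":0,"ay":0,"az":0,"jaw":-1},{"tx":0,"ty":0,"tz":21,"ax":0,"ay":0,"az":0,"jaw":-1},{"tx":0,"ty":0,"tz":0,"ax":0,"ay":0,"az":0,"jaw":-0.2},{"tx":0,"ty":0,"tz":0,"ax":0,"ay":0,"az":0,"jaw":1},{"tx":0,"ty":0,"tz":0,"ax":0,"ay":0,"az":0,"jaw":1}]' 60;python3 -m jog '[{"tx":0,"ty":0,"tz":0,"ax":0,"ay":0,"az":0,"jaw":1},{"tx":0,"ty":0,"tz":0,"ax":0,"ay":0,"az":0,"jaw":1},{"tx":0,"ty":0,"tz":0,"ax":0,"ay":0,"az":0,"jaw":1}]'
```

```text
time_s: 4.0
eef_pos: [484.1, 65.1, 69.3]
ee_rot: [0.0, 0.993, 0.121, 0.001]
force: [0.5, -0.0, -0.0]
grip_width: 0.373
grip_force: 0.0
time_s: 4.38
eef_pos: [484.4, 65.1, 69.5]
ee_rot: [0.0, 0.993, 0.121, 0.001]
force: [-0.7, -0.5, 5.9]
grip_width: 0.331
grip_force: 58.8
```

Gripped: an opening of 0.331 × 85 ≈ 28 mm, with no large side force. Now I lift 18 mm.

```bash
python3 -m jog '[{"tx":0,"ty":0,"tz":-5,"ax":0,"ay":0,"az":0,"jaw":1},{"tx":0,"ty":0,"tz":-5,"ax":0,"ay":0,"az":0,"jaw":1},{"tx":0,"ty":0,"tz":-5,"ax":0,"ay":0,"az":0,"jaw":1},{"tx":0,"ty":0,"tz":-3.5,"ax":0,"ay":0,"az":0,"jaw":1},{"tx":0,"ty":0,"tz":0,"ax":0,"ay":0,"az":0,"jaw":1}]';python3 - <<'E'
from h import *
np.set_printoptions(precision=1,suppress=True)
s=sense();print(s["force"],s["grip_width"])
for n in("scene","side"):
    c=capture(n)
    for r in place_of("tall_post_top",n)[:2]: print(r["conf"],atz(c,r["centre"],120))
K=np.array([483.5,65]);H=np.array([565.5,30.5])
u=(K-H)/np.linalg.norm(K-H);
p=K
for a in np.radians([9,18,27,36,45]):
    R=np.array([[np.cos(a),-np.sin(a)],[np.sin(a),np.cos(a)]]);n=H+90*R@u
    print(n,totool(s,np.r_[n-p,0]));p=n
E
```

```text
time_s: 5.0
eef_pos: [483.9, 65.0, 87.1]
ee_rot: [0.0, 0.993, 0.121, 0.001]
force: [5.7, -2.1, -7.2]
grip_width: 0.33
grip_force: 59.5
[ 5.7 -2.1 -7.2] 0.32991601728978787
0.68 [625.6 236.4 120. ]
0.59 [712.3 100.6 120. ]
0.93 [632.4 243.5 120. ]
0.75 [721.9 104.2 120. ]
[478.1  52. ] [-8.4 11.3 -0. ]
[475.8  38.1] [-5.6 13.   0. ]
[475.7  23.9] [-3.5 13.7  0. ]
[477.9  10. ] [-1.3 14.1  0. ]
[482.2  -3.5] [ 0.9 14.1  0. ]
```

The force is -7 N, so the spring is pulling down and the plunger is up about 18 mm. Now I turn along the arc in half-steps.

```bash
python3 -m jog '[{"tx":-4,"ty":5.5,"tz":0,"ax":0,"ay":0,"az":0,"jaw":1},{"tx":-3.5,"ty":6,"tz":0,"ax":0,"ay":0,"az":0,"jaw":1},{"tx":-3,"ty":6.5,"tz":0,"ax":0,"ay":0,"az":0,"jaw":1},{"tx":-2.5,"ty":6.5,"tz":0,"ax":0,"ay":0,"az":0,"jaw":1}]';python3 - <<'E'
from h import *
s=sense();H=np.array([565.5,30.5]);d=s["eef_pos"][:2]-H;print(s["force"],s["eef_pos"],np.hypot(*d),np.degrees(np.arctan2(d[1],d[0]))%360)
E
```

```text
time_s: 5.7
eef_pos: [478.0, 37.9, 87.3]
ee_rot: [0.0, 0.993, 0.121, 0.002]
force: [10.4, 0.2, -6.0]
grip_width: 0.33
grip_force: 59.6
[10.42849709  0.22270445 -6.01526126] [478.04975007  37.93612013  87.26731216] 87.76583672333742 175.13968393893688
```

```bash
python3 -m jog '[{"tx":-0.5,"ty":7,"tz":0,"ax":0,"ay":0,"az":0,"jaw":1},{"tx":-1,"ty":7,"tz":0,"ax":0,"ay":0,"az":0,"jaw":1},{"tx":-0.5,"ty":7,"tz":0,"ax":0,"ay":0,"az":0,"jaw":1},{"tx":-0.5,"ty":7,"tz":0,"ax":0,"ay":0,"az":0,"jaw":1}]';python3 - <<'E'
from h import *
s=sense();H=np.array([567.5,30.5]);d=s["eef_pos"][:2]-H;print(s["force"],s["eef_pos"],np.hypot(*d),np.degrees(np.arctan2(d[1],d[0]))%360)
E
```

```text
time_s: 6.2
eef_pos: [481.2, 10.2, 86.8]
ee_rot: [-0.0, 0.993, 0.121, 0.0]
force: [6.3, 2.3, -5.8]
grip_width: 0.332
grip_force: 59.7
[ 6.2627249   2.27145778 -5.76736658] [481.1881357   10.24459889  86.76242636] 88.65674928422555 193.2070067261778
```

```bash
python3 -m jog '[{"tx":0.5,"ty":7,"tz":0,"ax":0,"ay":0,"az":0,"jaw":1},{"tx":1,"ty":7.5,"tz":0,"ax":0,"ay":0,"az":0,"jaw":1},{"tx":0,"ty":0,"tz":0,"ax":0,"ay":0,"az":0,"jaw":1},{"tx":0,"ty":0,"tz":0,"ax":0,"ay":0,"az":0,"jaw":1}]';python3 - <<'E'
from h import *
np.set_printoptions(precision=1,suppress=True)
s=sense();print(s["force"],s["eef_pos"])
c=capture("wrist");save(c,"w2.png")
for n in("scene","side"):
    c=capture(n);save(c,n+"2.png")
    for q,z in dict(dish_center=53,tall_post_top=120).items():
        for r in place_of(q,n)[:2]: print(q,r["conf"],atz(c,r["centre"],z))
a=cv2.imread('pics/scene2.png')[130:300,170:370];b=cv2.imread('pics/side2.png')[110:280,170:370]
cv2.imwrite('pics/m2.png',cv2.resize(np.vstack([a,b]),None,fx=1.75,fy=1.75,interpolation=2))
E
```

```text
time_s: 6.7
eef_pos: [486.0, -3.2, 86.7]
ee_rot: [-0.0, 0.993, 0.121, -0.0]
force: [4.0, 1.7, -6.8]
grip_width: 0.329
grip_force: 59.7
[ 4.   1.7 -6.8] [486.   -3.2  86.7]
dish_center 0.51 [654.   62.4  53. ]
tall_post_top 0.91 [711.3 103.3 120. ]
tall_post_top 0.42 [625.2 216.9 120. ]
dish_center 0.87 [651.6  64.7  53. ]
tall_post_top 0.91 [625.7 230.6 120. ]
tall_post_top 0.64 [724.5 100.3 120. ]
```

View pics/m2.png

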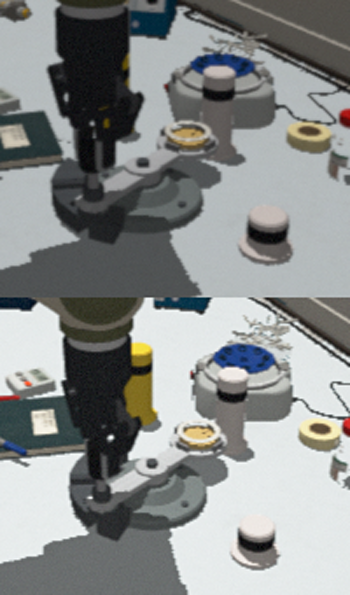

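View pics/w2.png

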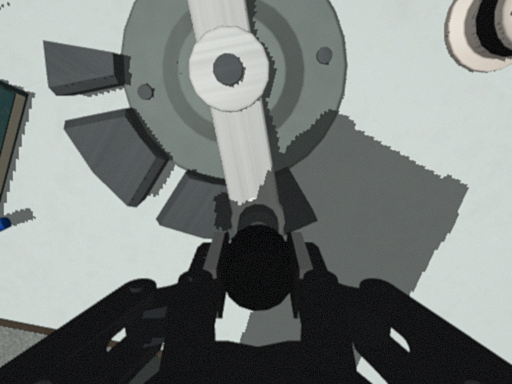

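The dish now stands in front of the white tall post (both crops), with its lugs in place. The knob, hub and post are in line and the pin is over the right-hand slot (wrist view, about (250,215)). I lower it in the grip.

```bash
python3 -m jog '[{"tx":0,"ty":0,"tz":4,"ax":0,"ay":0,"az":0,"jaw":1},{"tx":0,"ty":0,"tz":4,"ax":0,"ay":0,"az":0,"jaw":1},{"tx":0,"ty":0,"tz":4,"ax":0,"ay":0,"az":0,"jaw":1},{"tx":0,"ty":0,"tz":3,"ax":0,"ay":0,"az":0,"jaw":1},{"tx":0,"ty":0,"tz":0,"ax":0,"ay":0,"az":0,"jaw":1}]'
```

```text
time_s: 7.68
eef_pos: [486.0, -3.3, 71.7]
ee_rot: [-0.0, 0.993, 0.121, -0.0]
force: [4.0, 1.7, -4.7]
grip_width: 0.331
grip_force: 59.9
```

The pin is in the slot, about 2 mm above home, and the spring is still pulling down. I release it and back up.

```bash
python3 -m jog '[{"tx":0,"ty":0,"tz":0,"ax":0,"ay":0,"az":0,"jaw":0.1},{"tx":0,"ty":0,"tz":0,"ax":0,"ay":0,"az":0,"jaw":-0.5},{"tx":0,"ty":0,"tz":0,"ax":0,"ay":0,"az":0,"jaw":-1},{"tx":0,"ty":0,"tz":0,"ax":0,"ay":0,"az":0,"jaw":-1},{"tx":0,"ty":0,"tz":0,"ax":0,"ay":0,"az":0,"jaw":-1}]' && python3 -m jog '[{"tx":0,"ty":0,"tz":-20,"ax":0,"ay":0,"az":0,"jaw":-1},{"tx":0,"ty":0,"tz":-30,"ax":0,"ay":0,"az":0,"jaw":-1},{"tx":0,"ty":0,"tz":-30,"ax":0,"ay":0,"az":0,"jaw":-1},{"tx":0,"ty":0,"tz":-35,"ax":0,"ay":0,"az":0,"jaw":-1},{"tx":0,"ty":0,"tz":0,"ax":0,"ay":0,"az":0,"jaw":-1}]'
python3 - <<'E'
from h import *
np.set_printoptions(precision=1,suppress=True)
s=sense();c=capture("wrist");save(c,"w3.png")
P=np.array([dep(c,(u,v),s) for v in range(130,260) for u in range(200,320)])
k=P[(P[:,2]>85)&(P[:,2]<125)];print(s["eef_pos"],len(k),np.median(k,0),(np.percentile(k,2,0)+np.percentile(k,98,0))/2)
for n in("scene","side"):
    c=capture(n);save(c,n+"3.png")
    for r in place_of("dish_center",n)[:1]: print(r["conf"],atz(c,r["centre"],53))
a=cv2.imread('pics/scene3.png')[130:300,170:370];b=cv2.imread('pics/side3.png')[110:280,170:370]
cv2.imwrite('pics/m3.png',cv2.resize(np.vstack([a,b]),None,fx=1.75,fy=1.75,interpolation=2))
E
```

```text
time_s: 8.3
eef_pos: [486.0, -3.3, 71.8]
ee_rot: [0.0, 0.993, 0.121, -0.0]
force: [-0.2, -1.0, -0.0]
grip_width: 1.002
grip_force: 0.0
time_s: 8.93
eef_pos: [487.0, -3.5, 189.0]
ee_rot: [0.001, 0.993, 0.121, 0.002]
force: [-0.2, 0.0, -0.2]
grip_width: 1.002
grip_force: 0.0
[487.   -3.5 189. ] 1168 [486.6  -2.5  95.7] [485.6  -2.7  92.2]
0.63 [651.5  68.2  53. ]
0.79 [650.4  70.1  53. ]
```

View pics/m3.png

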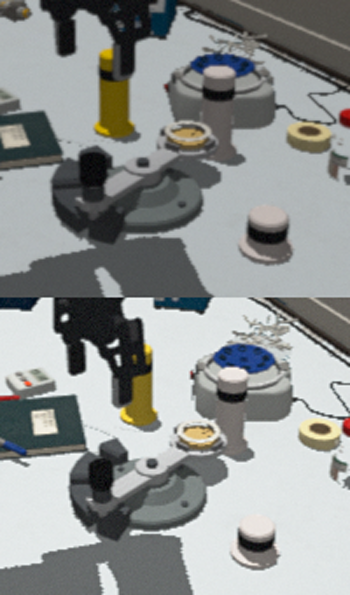

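View pics/w3.png

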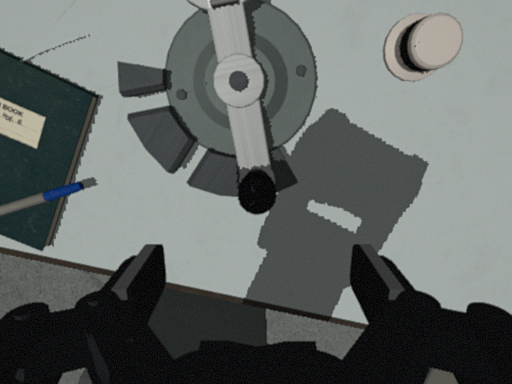

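The knob top reads 95.7 mm, the same as at home before the move, so the plunger is fully down. The dish is in its nest at the white post, and the gripper is clear above.

```bash
python3 -c "from rig import finish_job; print(finish_job())"
```

```text
the job is handed in; nothing more can be done
None
```

The turret is turned 45° so the dish stands at the tall white post, seated in its nest. The plunger is home in the slot there, the gripper is clear, and the job was handed in at about 9 s; no verdict was returned.

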